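Refit the oven's control knob under its child guard and keep it pressed

TASK

The black knob of the oven's control box has been off for cleaning: swing the latch lever of the clear child guard fully aside, open the guard until it lies back by itself, turn the knob so that its D-shaped bore matches the flat of the brass spindle, and push it fully home on the spindle. Then press it down against the spindle's spring, most of the way, and finish like that: still holding the knob pressed in, guard open, nothing let go. Leave the other things on the board where they are.

Things in the scene. Friction and masses are not known exactly. Their poses are not given: they have to be found in the camera images.
- box: low steel control box, 230 (x) x 210 (y) x 30 mm high, fixed. Origin: centre of its underside; at yaw 0 its +x points away from the robot. The spindle stands in the middle of its deck (z = 30) under the guard; the guard's hinge is at the +x side, the latch lever on the -y side. Offsets below are in this frame, mm.
- lid_hinge (a point): middle of the guard's hinge axis, at (78, 0, 32) in the box frame; the axis runs along the box's y.
- lid (a joint): opening angle of the clear plastic guard hood (120 g; box x -53 to 72, y -45 to 45, top 32 above its hinge), rad: 0 closed, 2.3 lying back on its stop. It turns up and over towards box +x. Let go beyond about 1.35 it falls fully open by itself in about a second; below that it falls shut. While latched it cannot be lifted.
- lid_tab (a point): grip point on the steel fin on top of the guard near its front: 8 mm thick (box y), 20 mm (box x), rising 36 mm from the hood. The point is mid-plane, 27 mm above the hood; closed, 115 mm to box -x of the hinge axis and 59 above it; it turns with the guard. Pinched along box y, it pivots between the pads while the guard swings, so the tool may stay upright.
- latch_pivot (a point): axis of the latch lever (vertical), at (10, -85) in the box frame; the point is at the lever arm's mid-height.
- latch (a joint): angle of the latch lever, rad: near 0 latched, arm pointing to box -x over the guard's catch plate; it swings level, counter-clockwise seen from above, to 1.57 where the arm points to box -y, away from the guard (free from about 0.6 on). It stays where it is left (friction, about 1 N at the post).
- latch_post (a point): point on the upright round steel post at the lever's end: 12 mm diameter, rising 28 mm from the arm's top (box z 46 to 74); the point is on its axis, 21 mm above the arm's top (box z 67), 55 mm from the pivot axis.
- spindle_tip (a point): centre of the top end of the vertical brass D-spindle: 14 mm diameter, with a flat 2.5 mm from the axis on its local +x side; top 2 mm tapered; z up. It stands 23 mm above the box's deck and slides down against its spring, but does not turn. Its direction differs from the box's.
- spindle (a joint): how far the spindle is pressed in, m: 0 out, 0.007 fully in. The spring gives 2.5 N at first and 7.4 N fully in.
- knob: loose black knob, 70 g, standing upright on the work surface left of the box. Origin: centre of its underside, z up. Round skirt 44 mm diameter, 20 mm high, with a nose on it 8 mm wide, 16 mm high, along local +x; on top a grip bar 40 mm long (local x), 12 mm wide (local y), from z = 20 to 45 mm.
- knob_nose (a point): tip of the knob's nose, 31 mm from its axis along local +x. In the knob's underside, on the axis, is a D-shaped bore 15 mm deep, 16 mm diameter, its flat 3.5 mm from the axis on the nose side: the nose must point the way the spindle's flat faces (aim within 0.15 rad; it will not go on if far off). Fully home, the knob's underside is 15 mm below the spindle's tip.
- tumbler: clear glass votive-shaped tumbler, 68 mm across, 75 mm high; bystander, origin at the centre of its underside
- pinch_bowl: pale green pinch bowl, 72 mm across, 32 mm high; bystander, origin at the centre of its underside
- cup_holder: chrome cup holder: 100 mm round foot, thin post 180 mm high with four short arms; bystander, origin at the centre of its underside
- snack_cup_a: closed red snack cup with foil lid, 66 mm across, 49 mm high, on the right of the work surface; bystander, origin at the centre of its underside
- snack_cup_b: closed red snack cup like the other, at the far left of the work surface; bystander, origin at the centre of its underside
- salt_jar: white closed salt jar, 52 mm across, 85 mm high; bystander, origin at the centre of its underside
Things that resemble listed ones, but are neither listed nor needed, are in the scene too. What is meant by the knob is not orange, and is the smaller of those in its own colour.

How it is judged:
By the outcome, as a careful person would: the job done as asked, in the order asked, and still so for the second after the job is handed in, while the arm keeps its last pose, push and grip.
It also fails if it takes over 72 s, if anything falls off the work surface, if the arm or the gripper's body presses on something with over 40 N, if the wrist force passes 120 N, or if a joint passes its speed limit or range.

ROBOT

A 6-joint arm with a two-finger parallel gripper is mounted at the origin on the work surface. World frame = base frame: x ahead of the robot, y to its left, z up, the work surface at z = 0. Lengths are in m, angles in rad, forces in N, time in s.
With the tool pointing down it reaches from about 0.25 to 0.725 m from the base axis. Payload 9.7 kg.
Tool frame: the origin (TCP) lies between the finger pads; the fingertips stand 11 mm ahead of it and the grasp point (between the pads) lies 8 mm behind it; x points along the fingers, y is the direction in which the jaws open and shut, and the axes are right-handed (so a half turn about x gives the same grasp; the last joint's range is limited). The gripper opens to 85 mm and grips with 20 to 120 N. Pads are 22 mm wide; open, the fingers measure 114 mm over their backs; the gripper's body (76 mm by 85 mm) begins 54 mm behind the grasp point. The pads swing forward as they close: fully open they stand 13 mm farther back than shut.
Start: joints at [-1.175, 0.087, 0.176, 1.66, 0, 1.571], TCP at [0.212, -0.507, 0.242] pointing down, gripper open.
Joint ranges: [-3.13, 3.13], [-0.85, 1.81], [-1.15, 1.24], [-2.2, 2.28], [-1.44, 1.52], [-3.14, 3.14]. Speed limits (rad/s): [2.22, 2.22, 2.57, 3.14, 3.14, 3.14].

INTERFACE

Orientations are given as a rotation vector (axis times angle).
In Python, from rig import observe, camera, order, trace, landmark_of gives the robot as it stands.
- The arm moves only by the shell command python3 -m pendant 'ROWS' [FORCE]. ROWS is JSON, a list of rows, each a list of 7 numbers: the closure, from -1 (fully open) to 1 (shut), then the shift along the tool's x, y, z in units of 500 mm (1.0 is 500 mm), then the turn, a rotation vector about the tool's x, y, z in units of 0.5 rad (1.0 is 0.5 rad). In form: [[fingers, tx, ty, tz, rx, ry, rz], ...]. A call has 1 to 12 rows; each row is the pose to reach, as a shift and turn from the pose commanded when the call began, along the tool's axes at that moment; what a row does not reach only later rows make up. A row lasts 1/8 s, in which the tool goes at most 62.5 mm and 10.7 degrees, less where a joint would pass 70% of its speed; a pose out of reach is approached as far as the arm can. A call with a number of a shift or a turn outside -1 to 1 is refused whole. A call with a gripper value outside its range is refused whole. The fingers move at their own pace and stop on an object; FORCE is the grip in N (left out, the last holds). Time passes only in rows, so rows that repeat a pose let the fingers close. It gives the time, the measured TCP pose, the force and the opening at its end, in the units of the state.
- observe(): the state, without advancing time (a new reading comes with each control period).
- camera(name): name is "side" or "top"; returns a dict with "color" (480x640x3 uint8, red, green, blue), "fx", "fy", "cx", "cy" (pixels), "R" (3x3) and "t" (3): a world point X has camera coordinates R X + t. Camera axes: x right, y down, z forward; pixel columns grow to the right and rows downward; lengths in m; the calibration is good to about 2 mm. A picture is of the moment at which its call begins. There is no depth.
- order.hand_in(): hands the job in, once; it reports no verdict.
Trained networks look in a picture, given as the dict that the camera call returned (one of the last four; its "shot" number tells which), for a name from the list of things; names that differ only in an ending like _2 or _b are one class to them, and where a whole thing is asked for, a point or a joint stands for the part that bears it (a point fixed in the world has none). Each returns a list of dicts, best first, with "confidence" (0 to 1); they miss things now and then, are a little off and sometimes report something else, mostly with a low value. They report only what shows in the picture. A call takes as long as a camera call. They do not tell look-alikes from the thing itself.
- trace(picture, thing): "region" (480x640 bool, what is visible of it).
- landmark_of(picture, thing): "xyz" ([x, y, z] in m, in the coordinates of the camera as it stood for that picture, good to about 4 mm: a listed point, or the origin of a listed thing).
The state is a dict: "clock": time; "joint_positions": joint angles; "joint_velocities": joint speeds; "joint_efforts": joint torques, N m; "ee_pos": TCP position; "tcp_rot": TCP orientation; "wrist_force": force on the tool from outside, world axes, zero at the start; "wrist_torque": the same for the moment, N m; "grip_width": finger opening in m.
Only numpy, scipy, OpenCV 4.12 (cv2) and the standard library are available. Lean on these libraries where they do the work, as an engineer would, in place of code of your own. Each camera call takes 0.05 s, during which the arm holds its last target. There are 200 camera calls.

## Working session

There is one attempt and no reset: what is moved stays moved. The work goes in short steps, Python scripts to look and compute and a shell command to move; the robot and the scene stay as the last step left them, time stands still between calls to the robot, and variables do not carry over. Pictures are saved under pics/ and viewed, about 8 in all and at most 12, crops included, and the job is handed in when it is done.

```bash
ls; mkdir -p pics
cat > h.py <<'E'
import numpy as np, cv2
from rig import observe, camera, order, trace, landmark_of
def world(p,x): return p["R"].T@(np.array(x)-p["t"])
def px(p,X):
    c=p["R"]@np.array(X)+p["t"]; return (round(p["fx"]*c[0]/c[2]+p["cx"]),round(p["fy"]*c[1]/c[2]+p["cy"]))
def ray(p,u,v,z):  # world point at height z on pixel ray
    d=np.array(p["R"]).T@np.array([(u-p["cx"])/p["fx"],(v-p["cy"])/p["fy"],1]); o=-np.array(p["R"]).T@np.array(p["t"])
    return o+d*(z-o[2])/d[2]
def save(p,n,crop=None,s=1):
    im=p["color"][:,:,::-1]
    if crop: a,b,c,d=crop; im=im[b:d,a:c]
    cv2.imwrite("pics/"+n,cv2.resize(np.ascontiguousarray(im),None,fx=s,fy=s,interpolation=cv2.INTER_CUBIC))
E
python3 - <<'E'
from h import *
o=observe(); print({k:np.round(v,3).tolist() for k,v in o.items() if k in("clock","ee_pos","tcp_rot","grip_width","wrist_force")})
T=camera("top");S=camera("side")
im=np.vstack([T["color"],S["color"]]) 
save(T,"top0.png");save(S,"side0.png")
for n,p in(("top",T),("side",S)):
    print(n,"cam at",np.round(-p["R"].T@p["t"],3))
    for th in["box","lid_hinge","lid_tab","latch_pivot","latch_post","spindle_tip","knob","knob_nose","tumbler","pinch_bowl","cup_holder","snack_cup_a","salt_jar"]:
        for r in landmark_of(p,th)[:4]:
            w=world(p,r["xyz"]); print(th,round(r["confidence"],2),np.round(w,3),px(p,w))
E
```

```text
pics
{'clock': 0.0, 'ee_pos': [0.212, -0.507, 0.242], 'tcp_rot': [2.004, 0.403, -2.005], 'wrist_force': [0.045, 0.267, 0.23], 'grip_width': 0.086}
top cam at [0.413 0.007 1.282]
box 0.73 [ 0.541 -0.073  0.001] (358, 240)
lid_hinge 0.94 [ 0.622 -0.071  0.028] (357, 204)
lid_tab 0.93 [ 0.51  -0.068  0.091] (359, 251)
latch_pivot 0.84 [ 0.559 -0.147  0.045] (392, 230)
latch_pivot 0.47 [ 0.534 -0.495  0.001] (540, 239)
latch_post 0.5 [ 0.506 -0.153  0.068] (397, 252)
knob 0.96 [0.448 0.153 0.004] (262, 283)
knob 0.88 [0.567 0.27  0.   ] (211, 233)
knob 0.68 [ 0.477  0.277 -0.001] (209, 272)
knob 0.28 [ 0.311 -0.373  0.002] (493, 337)
knob_nose 0.89 [0.488 0.167 0.015] (255, 265)
knob_nose 0.59 [0.503 0.265 0.009] (213, 260)
knob_nose 0.54 [0.561 0.245 0.012] (221, 235)
tumbler 0.91 [ 0.325  0.246 -0.   ] (223, 338)
pinch_bowl 0.91 [0.703 0.18  0.003] (249, 175)
cup_holder 0.61 [ 0.537 -0.492  0.001] (538, 238)
cup_holder 0.56 [0.502 0.487 0.003] (118, 263)
snack_cup_a 0.8 [ 0.536 -0.493  0.   ] (539, 238)
snack_cup_a 0.62 [0.694 0.32  0.   ] (190, 180)
salt_jar 0.77 [ 0.31  -0.373 -0.001
[... 154 characters left out ...]
 0.511 -0.068  0.09 ] (351, 232)
latch_pivot 0.92 [ 0.556 -0.148  0.038] (356, 223)
latch_post 0.74 [ 0.499 -0.153  0.064] (376, 225)
knob 0.87 [ 0.568  0.273 -0.004] (227, 335)
knob 0.83 [ 0.449  0.16  -0.002] (305, 332)
knob 0.65 [ 0.477  0.283 -0.003] (254, 362)
knob_nose 0.81 [0.487 0.165 0.011] (290, 320)
knob_nose 0.78 [0.504 0.27  0.001] (249, 350)
knob_nose 0.59 [0.559 0.247 0.008] (238, 327)
tumbler 0.66 [ 0.323  0.251 -0.001] (323, 396)
pinch_bowl 0.82 [ 0.704  0.182 -0.005] (217, 280)
cup_holder 0.83 [ 0.499  0.492 -0.005] (161, 431)
snack_cup_a 0.83 [ 0.695  0.323 -0.002] (170, 318)
snack_cup_a 0.55 [ 0.531 -0.496 -0.004] (435, 179)
salt_jar 0.58 [ 0.309 -0.362 -0.003] (483, 236)
```

Run:
```python
from h import *
T=camera("top");S=camera("side")
a=cv2.resize(T["color"][140:360,180:420],None,fx=1.65,fy=1.65,interpolation=3)
b=cv2.resize(S["color"][190:410,190:430],None,fx=1.65,fy=1.65,interpolation=3)
cv2.imwrite("pics/c1.png",np.hstack([a,b])[:,:,::-1])
for u in [(262,283),(211,233),(209,272)]: print(u,T["color"][u[1]-3:u[1]+3,u[0]-3:u[0]+3].mean((0,1)))
```

```text
(262, 283) [55.61111111 52.97222222 50.72222222]
(211, 233) [211.41666667 159.75        44.        ]
(209, 272) [50.72222222 48.30555556 46.36111111]
```

View pics/c1.png

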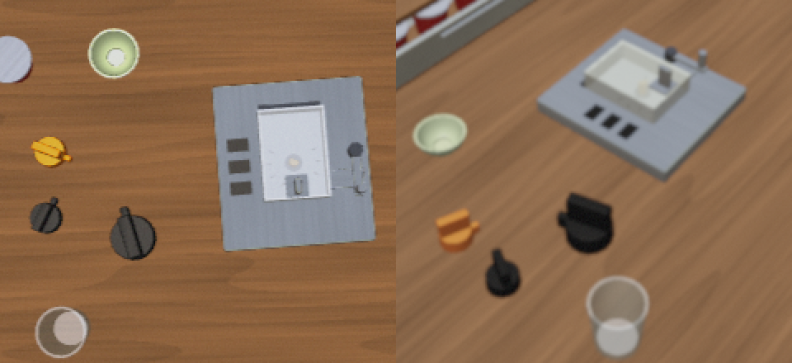

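View pics/top0.png

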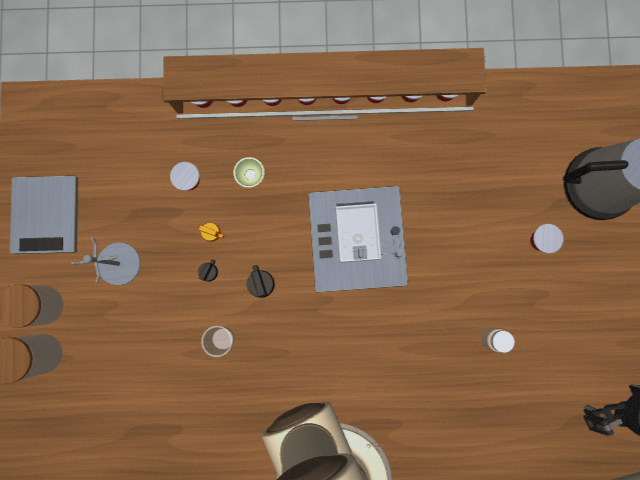

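Candidates for the knob: small black at top (208,271), large black at (261,283), orange at (210,232). The small black one fits, at about (0.477, 0.28). The guard is on the box at (358,240), the fin at (360,252) and the latch post at (397,252).

```bash
cat >> h.py <<'E'
from scipy.spatial.transform import Rotation as Rn
def down(jaw):  # tool x down, jaw (tool y) along world heading jaw
    x=np.array([0,0,-1.]); y=np.array([np.cos(jaw),np.sin(jaw),0]); return np.stack([x,y,np.cross(x,y)],1)
def units(pos,jaw=None,base=None,grasp=True):
    """row numbers to bring the grasp point (8 mm behind the TCP) to pos, tool down"""
    o=observe(); R0=Rn.from_rotvec(o["tcp_rot"]).as_matrix(); p0=np.array(o["ee_pos"])
    if jaw is None: R1=R0
    else:
        c=[down(jaw),down(jaw+np.pi)]; R1=min(c,key=lambda R:Rn.from_matrix(R0.T@R).magnitude())
    t=np.array(pos,float)
    if grasp: t=t+R1[:,0]*0.008
    return np.round(R0.T@(t-p0)/0.5,4),np.round(Rn.from_matrix(R0.T@R1).as_rotvec()/0.5,3)
def st():
    o=observe(); R=Rn.from_rotvec(o["tcp_rot"]).as_matrix()
    print("t",round(o["clock"],2),"grasp",np.round(o["ee_pos"]-R[:,0]*.008,4),"F",np.round(o["wrist_force"],1),"w",round(o["grip_width"],4),"jaw",np.round(np.arctan2(R[1,1],R[0,1]),3),"x",np.round(R[:,0],3),"q",np.round(o["joint_positions"],2))
E
python3 - <<'E'
from h import *
st()
A=np.array([[0,0],[.078,0],[-.037,0],[.010,-.085]]);B=np.array([[.5425,-.0705],[.62,-.066],[.5105,-.068],[.5575,-.1475]])
a=A-A.mean(0);b=B-B.mean(0);th=np.arctan2((a[:,0]*b[:,1]-a[:,1]*b[:,0]).sum(),(a*b).sum())
R=np.array([[np.cos(th),-np.sin(th)],[np.sin(th),np.cos(th)]]);c=B.mean(0)-R@A.mean(0);print(th,c,B-(A@R.T+c))
T=camera("top");S=camera("side")
print(ray(T,357.6,238.2,.053))
E=[(213,87),(362,77),(375,241),(224,250)]
P=np.array([ray(T,180+u/1.65,140+v/1.65,.03)[:2] for u,v in E]);print(P,P.mean(0),np.arctan2(*(P[1]-P[2]+P[0]-P[3])[::-1]))
print(units([.5025,-.153,.15],np.pi/2+.067))
E
```

```text
t 1.5 grasp [ 0.2121 -0.5075  0.2503] F [ 0.2 -0.9  0.3] w 0.0855 jaw -1.175 x [ 0.  0. -1.] q [-1.17  0.09  0.18  1.66  0.    1.57]
0.03173996134772983 [ 0.54420706 -0.06716532] [[-0.00170706 -0.00333468]
 [-0.00216777 -0.00130998]
 [ 0.0032743   0.0003395 ]
 [ 0.00060053  0.00430516]]
[ 0.54112353 -0.06815305  0.053     ]
[[ 0.65141173  0.03871715]
 [ 0.66020179 -0.16917723]
 [ 0.43200616 -0.17843356]
 [ 0.42472267  0.02864468]] [ 0.54208559 -0.07006224] 0.042466106050539805
(array([ 0.2006, -0.4302, -0.8094]), array([ 0.658,  0.   , -0.   ]))
```

```bash
python3 -m pendant '[[0.25,0.1,-0.215,-0.4,0.3,0,0],[0.25,0.2,-0.43,-0.809,0.604,0,0],[0.25,0.2,-0.43,-0.809,0.604,0,0],[0.25,0.2,-0.43,-0.809,0.604,0,0],[0.25,0.2,-0.43,-0.809,0.604,0,0],[0.25,0.2,-0.43,-0.809,0.604,0,0],[0.25,0.2,-0.43,-0.809,0.604,0,0],[0.25,0.2,-0.43,-0.809,0.604,0,0],[0.25,0.2,-0.43,-0.809,0.604,0,0],[0.25,0.2,-0.43,-0.809,0.604,0,0]]' 20
python3 - <<'E'
from h import *
st()
T=camera("top");S=camera("side")
for p in(T,S):
  for th in("latch_post","latch_pivot","lid_tab"):
    for r in landmark_of(p,th)[:1]: print(th,r["confidence"],world(p,r["xyz"]))
a=cv2.resize(T["color"][200:280,330:430],None,fx=4,fy=4,interpolation=3)
b=cv2.resize(S["color"][180:260,320:420],None,fx=4,fy=4,interpolation=3)
cv2.imwrite("pics/c2.png",np.hstack([a,b])[:,:,::-1])
E
```

```text
clock: 2.85
ee_pos: [0.5021, -0.1535, 0.1425]
tcp_rot: [2.173, 0.102, -2.173]
wrist_force: [-0.1, 0.6, -0.4]
grip_width: 0.0322
t 2.85 grasp [ 0.5021 -0.1535  0.1505] F [-0.1  0.6 -0.4] w 0.0322 jaw -1.477 x [-0. -0. -1.] q [-0.3   0.01 -0.09  1.46 -0.    2.75]
latch_pivot 0.64 [ 0.55631228 -0.14799731  0.04474643]
lid_tab 0.62 [ 0.50608763 -0.06915372  0.0921108 ]
latch_post 0.45 [ 0.50332497 -0.15526456  0.06303708]
latch_pivot 0.66 [ 0.3098609  -0.36277855 -0.00278734]
lid_tab 0.83 [ 0.51048961 -0.07188797  0.09226894]
```

View pics/c2.png

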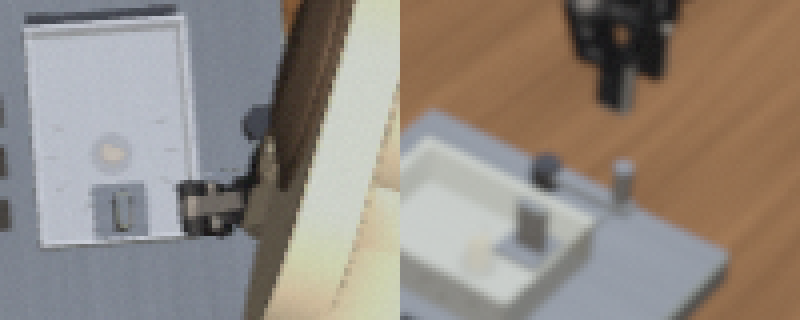

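```bash
python3 -m pendant '[[0.25,0.08,0,0,0,0,0],[0.25,0.165,0,0,0,0,0],[0.25,0.165,0,0,0,0,0],[0.9,0.165,0,0,0,0,0],[0.9,0.165,0,0,0,0,0],[0.9,0.165,0,0,0,0,0],[0.9,0.165,0,0,0,0,0]]' 20
python3 - <<'E'
from h import *
st()
# arc targets in tool units about pivot
o=observe();R0=Rn.from_rotvec(o["tcp_rot"]).as_matrix();p=np.array(o["ee_pos"])[:2]
c=np.array([.557,-.1485]);d=p-c;print(np.hypot(*d),np.arctan2(*d[::-1]))
a0=np.arctan2(*d[::-1]); a1=-np.pi/2+.04
for a in np.linspace(a0%(2*np.pi),a1%(2*np.pi),9)[1:]:
    q=c+np.hypot(*d)*np.array([np.cos(a),np.sin(a)]); print(np.round(R0.T@np.array([*(q-p),0])/.5,3))
E
```

```text
clock: 4.12
ee_pos: [0.5031, -0.1548, 0.0617]
tcp_rot: [2.174, 0.097, -2.17]
wrist_force: [-1.0, -8.6, -4.0]
grip_width: 0.0109
t 4.12 grasp [ 0.5031 -0.1548  0.0697] F [-1.  -8.6 -4. ] w 0.0109 jaw -1.478 x [ 0.002 -0.004 -1.   ] q [-0.3   0.04 -0.23  1.31 -0.    2.75]
0.0542994559240808 -3.0250527390563446
[ 0.     0.02  -0.002]
[ 0.     0.039 -0.008]
[ 0.     0.057 -0.018]
[ 0.     0.073 -0.031]
[ 0.     0.086 -0.046]
[ 0.     0.096 -0.064]
[ 0.001  0.103 -0.083]
[ 0.001  0.106 -0.103]
```

```bash
python3 -m pendant '[[0.9,0,0.02,-0.002,0,0,0],[0.9,0,0.039,-0.008,0,0,0],[0.9,0,0.057,-0.018,0,0,0],[0.9,0,0.073,-0.031,0,0,0],[0.9,0,0.086,-0.046,0,0,0],[0.9,0,0.096,-0.064,0,0,0],[0.9,0,0.103,-0.083,0,0,0],[0.9,0,0.106,-0.103,0,0,0],[0.9,0,0.106,-0.11,0,0,0],[0.9,0,0.106,-0.11,0,0,0]]'
python3 - <<'E'
from h import *
st()
S=camera("side"); save(S,"c3.png",(310,170,430,260),4)
for th in("latch_post","latch_pivot"):
    for r in landmark_of(S,th)[:1]: print(th,r["confidence"],world(S,r["xyz"]))
E
```

```text
clock: 5.38
ee_pos: [0.5637, -0.2062, 0.062]
tcp_rot: [2.174, 0.087, -2.167]
wrist_force: [-0.2, -24.2, 1.4]
grip_width: 0.0109
t 5.38 grasp [ 0.5636 -0.2062  0.07  ] F [ -0.2 -24.2   1.4] w 0.0109 jaw -1.48 x [ 0.003 -0.01  -1.   ] q [-0.35  0.2  -0.04  1.32 -0.01  2.7 ]
latch_post 0.69 [ 0.55383306 -0.20612872  0.06655409]
latch_pivot 0.7 [ 0.55680608 -0.15130679  0.03668509]
```

View pics/c3.png

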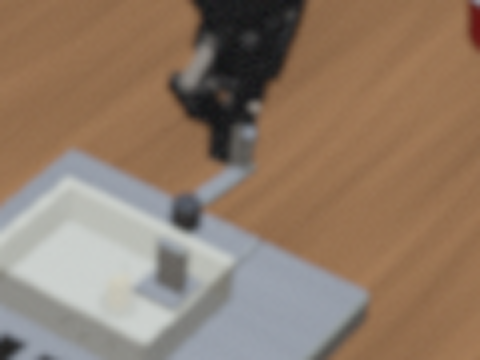

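```bash
python3 -m pendant '[[0.9,0,-0.004,-0.008,0,0,0],[0.9,0,-0.004,-0.016,0,0,0],[0.9,0,-0.004,-0.016,0,0,0]]'; python3 -m pendant '[[0.2,0,-0.004,-0.0,0,0,0],[0.2,0,-0.004,-0.0,0,0,0],[0.2,0,-0.004,0,0,0,0],[0.2,-0.08,0,0,0,0,0],[0.2,-0.16,0,0,0,0,0],[0.2,-0.16,0,0,0,0,0]]';  python3 - <<'E'
from h import *
st()
print(units([.510,-.069,.15],np.pi/2+.04))
E
```

```text
clock: 5.9
ee_pos: [0.5706, -0.2058, 0.0623]
tcp_rot: [2.171, 0.081, -2.168]
wrist_force: [-5.1, -35.8, 3.4]
grip_width: 0.0109
clock: 6.65
ee_pos: [0.5717, -0.1983, 0.1438]
tcp_rot: [2.178, 0.1, -2.166]
wrist_force: [0.4, -0.7, -0.1]
grip_width: 0.0341
t 6.65 grasp [ 0.5717 -0.1982  0.1518] F [ 0.4 -0.7 -0.1] w 0.0341 jaw -1.476 x [ 0.006 -0.002 -1.   ] q [-0.33  0.2   0.11  1.48  0.    2.71]
(array([ 0.0023, -0.269 ,  0.0985]), array([ 0.109, -0.012, -0.004]))
```

```bash
python3 -m pendant '[[0.2,0,-0.1,0.04,0.1,-0.012,0],[0.2,0,-0.2,0.08,0.109,-0.012,0],[0.2,0.002,-0.269,0.1,0.109,-0.012,0],[0.2,0.002,-0.269,0.1,0.109,-0.012,0],[0.2,0.06,-0.269,0.1,0.109,-0.012,0],[0.2,0.122,-0.269,0.1,0.109,-0.012,0],[0.2,0.122,-0.269,0.1,0.109,-0.012,0],[0.9,0.122,-0.269,0.1,0.109,-0.012,0],[0.9,0.122,-0.269,0.1,0.109,-0.012,0],[0.9,0.122,-0.269,0.1,0.109,-0.012,0],[0.9,0.122,-0.269,0.1,0.109,-0.012,0]]'
python3 - <<'E'
from h import *
st()
o=observe();R0=Rn.from_rotvec(o["tcp_rot"]).as_matrix();p=np.array([.5085,-.0685,.091])
r=np.hypot(.115,.059);a0=np.pi-np.arctan2(.059,.115);u=np.array([np.cos(.04),np.sin(.04)])
h=p-np.array([*(u*r*np.cos(a0)),r*np.sin(a0)]);print("hinge",h)
for k in np.linspace(0,1.5,13)[1:]:
    a=a0-k;q=h+np.array([*(u*r*np.cos(a)),r*np.sin(a)]);print(np.round(R0.T@(q-p)/.5,3).tolist())
E
```

```text
clock: 8.02
ee_pos: [0.5079, -0.07, 0.0798]
tcp_rot: [2.195, 0.04, -2.206]
wrist_force: [0.4, -7.0, 0.5]
grip_width: 0.0077
t 8.03 grasp [ 0.5079 -0.0699  0.0878] F [ 0.4 -7.   0.5] w 0.0077 jaw -1.532 x [-0.005 -0.003 -1.   ] q [-0.14  0.   -0.23  1.35 -0.    2.97]
hinge [ 0.62340801 -0.06390123  0.032     ]
[-0.028, 0.0, -0.016]
[-0.053, 0.0, -0.036]
[-0.076, 0.0, -0.059]
[-0.096, 0.0, -0.084]
[-0.113, 0.0, -0.112]
[-0.126, 0.0, -0.142]
[-0.135, 0.0, -0.172]
[-0.14, 0.0, -0.204]
[-0.142, 0.0, -0.237]
[-0.139, 0.0, -0.269]
[-0.132, -0.0, -0.3]
[-0.121, -0.0, -0.331]
```

```bash
python3 -m pendant '[[0.9,-0.028,0,-0.016,0,0,0],[0.9,-0.053,0,-0.036,0,0,0],[0.9,-0.076,0,-0.059,0,0,0],[0.9,-0.096,0,-0.084,0,0,0],[0.9,-0.113,0,-0.112,0,0,0],[0.9,-0.126,0,-0.142,0,0,0],[0.9,-0.135,0,-0.172,0,0,0],[0.9,-0.14,0,-0.204,0,0,0],[0.9,-0.142,0,-0.237,0,0,0],[0.9,-0.139,0,-0.269,0,0,0],[0.9,-0.132,0,-0.3,0,0,0],[0.9,-0.121,0,-0.331,0,0,0]]'
python3 - <<'E'
from h import *
st()
o=observe();g=np.array(o["ee_pos"])+[0,0,.008]
print("open est",np.pi-np.arctan2(.059,.115)-np.arctan2(g[2]-.032,g[0]-.622))
S=camera("side");print([ (round(r["confidence"],2),world(S,r["xyz"])) for r in landmark_of(S,"lid_tab")[:2]])
E
```

```text
clock: 9.52
ee_pos: [0.6739, -0.0621, 0.1395]
tcp_rot: [2.196, 0.044, -2.207]
wrist_force: [-1.3, 1.9, 0.8]
grip_width: 0.0076
t 9.53 grasp [ 0.6739 -0.0621  0.1475] F [-1.3  1.9  0.8] w 0.0076 jaw -1.531 x [-0.005 -0.    -1.   ] q [-0.09  0.39  0.34  1.52 -0.    3.01]
open est 1.5188544039973433
[(0.75, array([ 0.67424738, -0.06242551,  0.15325472]))]
```

```bash
python3 -m pendant '[[0.0,0,0,0,0,0,0],[0.0,-0.03,0,0,0,0,0],[0.0,-0.15,0,0.04,0,0,0],[0.0,-0.2,0,0.1,0,0,0],[0.0,-0.2,0,0.2,0,0,0],[0.0,-0.2,0,0.3,0,0,0],[0.0,-0.2,0,0.3,0,0,0],[0.0,-0.2,0,0.3,0,0,0]]'
python3 - <<'E'
from h import *
st()
T=camera("top");S=camera("side")
for n,p in(("top",T),("side",S)):
  for th in("spindle_tip","knob","knob_nose","lid_tab","latch_post"):
    for r in landmark_of(p,th)[:4]:
        w=world(p,r["xyz"]); print(n,th,round(r["confidence"],2),np.round(w,3),px(p,w))
a=cv2.resize(T["color"][170:300,300:430],None,fx=3,fy=3,interpolation=3)
b=cv2.resize(S["color"][190:320,290:420],None,fx=3,fy=3,interpolation=3)
cv2.imwrite("pics/c4.png",np.hstack([a,b])[:,:,::-1])
E
```

```text
clock: 10.62
ee_pos: [0.5243, -0.0683, 0.2406]
tcp_rot: [2.197, 0.042, -2.205]
wrist_force: [0.1, 0.2, -0.2]
grip_width: 0.0425
t 10.62 grasp [ 0.5243 -0.0683  0.2486] F [ 0.1  0.2 -0.2] w 0.0425 jaw -1.532 x [-0.004 -0.001 -1.   ] q [-0.13  0.04  0.12  1.66 -0.    2.97]
top spindle_tip 0.69 [ 0.474  0.273 -0.001] (211, 273)
top knob 0.89 [ 0.569  0.265 -0.001] (214, 232)
top knob 0.84 [0.45  0.152 0.005] (262, 282)
top knob 0.73 [ 0.478  0.273 -0.002] (211, 271)
top knob 0.61 [0.703 0.177 0.003] (250, 175)
top knob_nose 0.97 [0.49  0.169 0.014] (254, 265)
top knob_nose 0.62 [0.503 0.262 0.007] (215, 260)
top knob_nose 0.56 [0.559 0.24  0.011] (223, 236)
top lid_tab 0.61 [ 0.741 -0.058  0.08 ] (351, 148)
side spindle_tip 0.58 [ 0.501  0.492 -0.004] (160, 430)
side spindle_tip 0.53 [ 0.539 -0.071  0.051] (342, 238)
side knob 0.97 [ 0.445  0.157 -0.005] (308, 332)
side knob 0.78 [ 0.476  0.283 -0.005] (254, 363)
side knob 0.63 [ 0.569  0.271 -0.002] (227, 334)
side knob_nose 0.94 [0.486 0.168 0.01 ] (289, 321)
side knob_nose 0.84 [ 0.504  0.268 -0.001] (250, 350)
side knob_nose 0.67 [0.56  0.245 0.007] (239, 326)
side lid_tab 0.68 [ 0.745 -0.056  0.08 ] (274, 197)
side latch_post 0.54 [0.502 0.267 0.002] (251, 349)
```

View pics/c4.png

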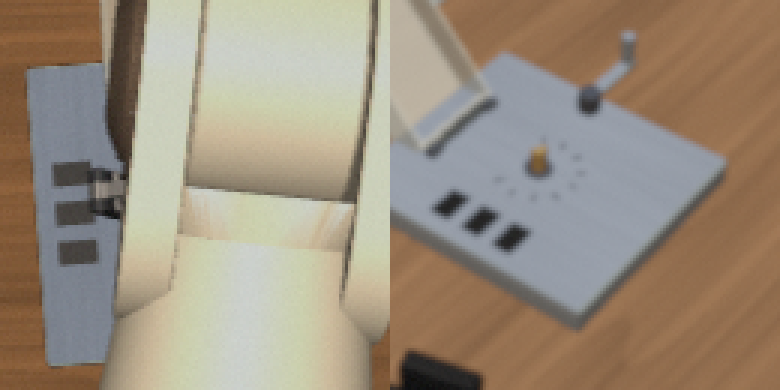

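Guard lies back (tab at (0.743,−0.057,0.08), expected on its stop) and the lever points to box −y. Now retract for a clear look at spindle and knob while pre-turning the wrist.

```bash
python3 -m pendant '[[-0.4,0,-0.03,0.15,-0.3,0.0,0],[-0.4,0,-0.1,0.3,-0.7,0,0],[-0.4,0,-0.12,0.46,-1,0,0],[-0.4,0,-0.12,0.46,-1,0,0],[-0.4,0,-0.12,0.46,-1,0,0]]'; for i in 1 2 3 4; do python3 -m pendant '[[-0.4,0,0,0,-0.36,0,0],[-0.4,0,0,0,-0.72,0,0],[-0.4,0,0,0,-1,0,0],[-0.4,0,0,0,-1,0,0]]' >/dev/null; done
python3 - <<'E'
from h import *
st()
T=camera("top");S=camera("side")
for n,p in(("top",T),("side",S)):
  for th in("spindle_tip",):
    for r in landmark_of(p,th)[:4]:
        w=world(p,r["xyz"]); print(n,th,round(r["confidence"],2),np.round(w,3),px(p,w))
def up(p,c,s): a,b=c; return cv2.resize(p["color"][b-s:b+s,a-s:a+s],(390,290) if 0 else (290,290),interpolation=3)
W=[np.hstack([up(T,px(T,(.541,-.069,.053)),14),up(T,px(T,(.477,.278,.03)),20)]),np.hstack([up(S,px(S,(.541,-.069,.045)),14),up(S,px(S,(.477,.28,.02)),24)])]
cv2.imwrite("pics/c5.png",np.vstack(W)[:,:,::-1])
# top: bar+nose orientation of small knob from dark mask
g=T["color"].astype(int).sum(2);a,b=px(T,(.477,.278,.03));print(a,b, px(T,(.541,-.069,.053)))
E
```

```text
clock: 11.85
ee_pos: [0.2898, -0.0169, 0.2417]
tcp_rot: [1.915, 0.53, -1.919]
wrist_force: [1.3, 0.3, -0.0]
grip_width: 0.0599
t 13.85 grasp [ 0.2919 -0.0172  0.2485] F [-0.5  0.8  0.3] w 0.0599 jaw 0.962 x [-0.006 -0.    -1.   ] q [-0.06 -0.52 -0.33  1.77 -0.    0.55]
top spindle_tip 0.63 [ 0.312 -0.372  0.003] (492, 337)
top spindle_tip 0.6 [ 0.542 -0.068  0.052] (358, 238)
top spindle_tip 0.59 [0.501 0.485 0.003] (119, 264)
side spindle_tip 0.59 [ 0.545 -0.068  0.048] (339, 239)
206 271 (358, 238)
```

View pics/c5.png

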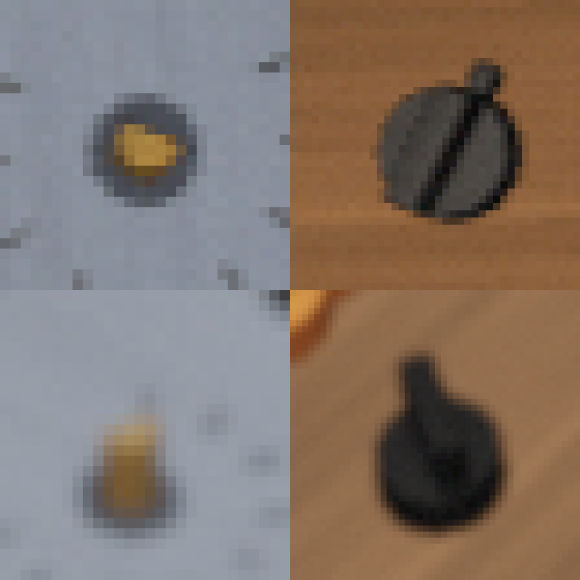

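```bash
cat > fit.py <<'E'
from h import *
from scipy.optimize import minimize
def D(phi,r=.007,f=.0025):
    a=np.linspace(-np.pi,np.pi,90);P=np.stack([np.minimum(r*np.cos(a),f),r*np.sin(a)],1)
    c,s=np.cos(phi),np.sin(phi);return P@np.array([[c,s],[-s,c]])
def sil(p,x,y,phi,du,dv,box,S=8):
    P=[]
    for z,r,f in((.031,.007,.0025),(.051,.007,.0025),(.053,.006,.0022)):
        d=D(phi,r,f);P+= [[x+a,y+b,z] for a,b in d]
    C=(p["R"]@np.array(P).T).T+p["t"];u=p["fx"]*C[:,0]/C[:,2]+p["cx"]+du-box[0]+.5;v=p["fy"]*C[:,1]/C[:,2]+p["cy"]+dv-box[1]+.5
    h=cv2.convexHull(np.stack([u,v],1).astype(np.float32));m=np.zeros((box[3]*S,box[2]*S),np.float32)
    cv2.fillPoly(m,[np.round(h*S*16).astype(np.int32)],1.,shift=4)
    m=cv2.resize(m,(box[2],box[3]),interpolation=cv2.INTER_AREA);return cv2.GaussianBlur(m,(0,0),.45)
if __name__=="__main__":
    obs=[]
    for n in("top","side"):
        ps=[camera(n) for _ in range(4)];p=ps[0];im=np.mean([q["color"] for q in ps],0)
        a,b=px(p,(.542,-.0685,.045));bx=(a-9,b-10,19,20)
        I=im[bx[1]:bx[1]+20,bx[0]:bx[0]+19];g=I[...,0]-I[...,2];bg=np.median(g);print(n,bg,g.max())
        if n=="top":print(np.round(g[4:16,3:16]).astype(int))
        obs.append((p,bx,np.clip((g-bg-4)/(55 if n=="top" else 45),0,1)))
    def cost(w,k=None):
        e=0
        for i,(p,bx,al) in enumerate(obs):
            if k is not None and i!=k: continue
            e+=((sil(p,w[0],w[1],w[2],0,0,bx)-al)**2).sum()
        return e
    for k in(None,0,1):
        out=[]
        for ph in np.arange(-np.pi,np.pi,.35):
            r=minimize(lambda v:cost([.542+v[0]/1e3,-.0685+v[1]/1e3,v[2]],k),[0,0,ph],method="Nelder-Mead",options=dict(initial_simplex=[[0,0,ph],[2,0,ph],[0,2,ph],[0,0,ph+.3]],maxiter=150))
            out.append((r.fun,*r.x))
        out.sort();print(k,np.round(out[:5],2).tolist())
E
python3 fit.py
```

```text
top -19.0 108.5
[[-20 -20 -20 -19 -20 -19 -20 -18 -18 -19 -20 -20 -20]
 [-19 -20 -19 -18 -17 -16 -14 -17 -19 -20 -20 -19 -20]
 [-19 -19 -17 -15 -12 -12 -14 -13 -14 -17 -19 -20 -20]
 [-18 -16 -13  -5   0 -10 -14 -13 -12 -12 -18 -20 -20]
 [-18 -14 -13  30  87  76  27  -9 -12 -13 -15 -19 -20]
 [-18 -14  -4  65  98 102 104 103  67   3 -13 -18 -20]
 [-15 -12   8  62  96 103 104 104 102  44 -10 -17 -21]
 [-16 -13   8  44  86 106 102 108  77   8 -14 -18 -20]
 [-16 -12 -11  10  44  66  69  52   7 -11 -14 -18 -19]
 [-18 -16 -12 -10   0  15  21  -1 -11 -12 -17 -18 -20]
 [-18 -19 -14 -12 -12 -11 -10 -12 -11 -15 -18 -20 -20]
 [-19 -19 -20 -18 -16 -14 -13 -14 -17 -19 -18 -18 -19]]
side -17.25 75.0
None [[9.32, 1.79, 1.23, -0.3], [9.35, 1.98, 0.99, -0.24], [9.35, 1.97, 1.45, -0.24], [9.42, 2.05, 0.92, -0.3], [9.52, 2.06, 1.32, -0.28]]
0 [[0.79, 1.93, -0.44, -0.33], [0.79, 1.99, -0.47, -0.4], [0.79, 1.99, -0.48, -0.4], [0.79, 1.91, -0.62, -0.37], [0.8, 1.88, -0.4, -0.35]]
1 [[0.3, -0.14, 4.56, -0.27], [0.31, 0.05, 4.4, -0.24], [0.31, -0.04, 4.45, -0.35], [0.31, -0.01, 4.48, -0.29], [0.31, 0.05, 4.41, -0.3]]
```

Run:
```python
from h import *
print(units([.477,.279,.12],1.12),units([.477,.279,.0425],1.12))
```

```text
(array([ 0.2546,  0.699 , -0.0295]), array([-0.304, -0.01 ,  0.007])) (array([ 0.4096,  0.6996, -0.0288]), array([-0.304, -0.01 ,  0.007]))
```

```bash
python3 -m pendant '[[0.1,0.04,0.12,-0.005,-0.1,0,0],[0.1,0.08,0.24,-0.01,-0.2,0,0],[0.1,0.12,0.36,-0.015,-0.3,0,0],[0.1,0.18,0.48,-0.02,-0.304,-0.01,0.007],[0.1,0.23,0.6,-0.025,-0.304,-0.01,0.007],[0.1,0.25,0.7,-0.029,-0.304,-0.01,0.007],[0.1,0.25,0.7,-0.029,-0.304,-0.01,0.007],[0.1,0.25,0.7,-0.029,-0.304,-0.01,0.007]]' 60
python3 - <<'E'
from h import *
st(); print(units([.477,.279,.0425],1.12))
S=camera("side")
for th in("knob","knob_nose"):
    for r in landmark_of(S,th)[:3]: print(th,round(r["confidence"],2),np.round(world(S,r["xyz"]),3))
E
```

```text
clock: 15.45
ee_pos: [0.477, 0.2791, 0.1141]
tcp_rot: [0.352, 1.543, -0.354]
wrist_force: [0.6, -0.7, 0.1]
grip_width: 0.0385
t 15.45 grasp [0.477  0.2791 0.1221] F [ 0.6 -0.7  0.1] w 0.0385 jaw 1.121 x [-0.001 -0.001 -1.   ] q [ 0.53  0.08 -0.07  1.41 -0.    0.98]
(array([ 1.591e-01, -1.000e-04,  1.000e-04]), array([ 0.001, -0.001,  0.002]))
knob 0.84 [ 0.475  0.284 -0.007]
knob 0.78 [ 0.449  0.161 -0.003]
knob 0.55 [ 0.565  0.273 -0.002]
knob_nose 0.91 [0.505 0.267 0.002]
knob_nose 0.58 [0.559 0.247 0.006]
knob_nose 0.57 [0.488 0.165 0.014]
```

```bash
python3 -m pendant '[[0.1,0.09,0,0,0,0,0],[0.1,0.14,0,0,0,0,0],[0.1,0.158,0,0,0,0,0],[0.1,0.158,0,0,0,0,0],[0.9,0.158,0,0,0,0,0],[0.9,0.158,0,0,0,0,0],[0.9,0.158,0,0,0,0,0],[0.9,0.158,0,0,0,0,0]]' 60 && python3 -m pendant '[[0.9,-0.03,0,0,0,0,0],[0.9,-0.12,0,0,0,0,0],[0.9,-0.22,0,0,0,0,0],[0.9,-0.22,0,0,0,0,0],[0.9,-0.22,0,0,0,0,0]]'
python3 - <<'E'
from h import *
st()
T=camera("top");S=camera("side")
for p in(T,S):
  for th in("knob","knob_nose"):
    for r in landmark_of(p,th)[:4]: print(th,round(r["confidence"],2),np.round(world(p,r["xyz"]),3))
a=px(S,(.477,.279,.13)); b=px(T,(.477,.279,.13));f=lambda p,a:cv2.resize(p["color"][a[1]-45:a[1]+45,a[0]-45:a[0]+45],(390,390),interpolation=3)
cv2.imwrite("pics/c6.png",np.hstack([f(S,a),f(T,b)])[:,:,::-1])
E
```

```text
clock: 16.6
ee_pos: [0.4782, 0.2799, 0.037]
tcp_rot: [0.354, 1.54, -0.352]
wrist_force: [-0.6, -1.0, 7.1]
grip_width: 0.0106
clock: 17.23
ee_pos: [0.4773, 0.2794, 0.1455]
tcp_rot: [0.353, 1.542, -0.353]
wrist_force: [0.4, 0.5, -0.7]
grip_width: 0.0105
t 17.23 grasp [0.4773 0.2794 0.1535] F [ 0.4  0.5 -0.7] w 0.0105 jaw 1.121 x [ 0.  0. -1.] q [ 0.53  0.08 -0.02  1.47  0.    0.98]
knob 0.98 [0.447 0.151 0.006]
knob 0.67 [0.566 0.267 0.001]
knob 0.47 [0.478 0.278 0.105]
knob_nose 0.69 [0.556 0.245 0.007]
knob_nose 0.62 [0.489 0.17  0.014]
knob_nose 0.47 [0.502 0.266 0.117]
knob 0.94 [ 0.57   0.272 -0.003]
knob 0.9 [ 0.448  0.158 -0.004]
knob 0.58 [0.474 0.281 0.101]
knob_nose 0.97 [0.505 0.266 0.108]
knob_nose 0.83 [0.561 0.247 0.002]
knob_nose 0.76 [0.487 0.168 0.009]
```

View pics/c6.png

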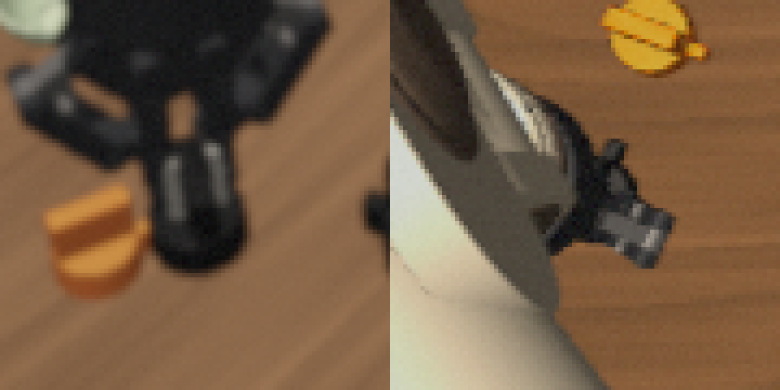

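Run:
```python
from h import *
print(units([.543,-.068,.145],np.pi/2-.33,grasp=False))
```

```text
(array([-0.0008, -0.5677,  0.421 ]), array([-0.241, -0.002,  0.002]))
```

```bash
python3 -m pendant '[[0.9,0,-0.08,0.06,-0.04,0,0],[0.9,0,-0.16,0.12,-0.08,0,0],[0.9,0,-0.24,0.18,-0.12,0,0],[0.9,0,-0.32,0.24,-0.16,0,0],[0.9,0,-0.4,0.3,-0.2,0,0],[0.9,0,-0.48,0.36,-0.241,0,0],[0.9,0,-0.568,0.421,-0.241,-0.002,0.002],[0.9,0,-0.568,0.421,-0.241,-0.002,0.002],[0.9,0.06,-0.568,0.421,-0.241,-0.002,0.002],[0.9,0.06,-0.568,0.421,-0.241,-0.002,0.002],[0.9,0.06,-0.568,0.421,-0.241,-0.002,0.002]]'
cat > kfit.py <<'E'
from h import *
from scipy.optimize import minimize
st(); o=observe(); zb=o["ee_pos"][2]-.037; print("underside z",zb)
for n in("side","top"):
    ps=[camera(n) for _ in range(3)];p=ps[0];im=np.mean([q["color"] for q in ps],0).astype(np.float32)
    g=im.sum(2)/3;a,b=px(p,(*o["ee_pos"][:2],zb))
    for th in("knob","knob_nose"):
        for r in landmark_of(p,th)[:5]:
            w=world(p,r["xyz"])
            if abs(w[1]+.07)<.06: print(n,th,round(r["confidence"],2),np.round(w,3))
    if n=="side":
        np.save("side_im.npy",im);c=np.ascontiguousarray(im[b-40:b+40,a-40:a+40]).astype(np.uint8)
        c1=cv2.resize(c,(480,480),interpolation=3)
        pts=[]
        for u in range(a-16,a+17):
            col=g[b-12:b+25,u]; d=np.where(col<75)[0]
            if len(d):
                k=d.max(); y=k+(75-col[k])/(col[k+1]-col[k]) if k+1<len(col) else k; pts.append((u,b-12+y))
        pts=np.array(pts);print(np.round(pts,1).tolist())
        t=np.linspace(0,2*np.pi,361)
        def low(x,y):
            P=np.stack([x+.022*np.cos(t),y+.022*np.sin(t),zb+0*t],1);C=(p["R"]@P.T).T+p["t"];return p["fx"]*C[:,0]/C[:,2]+p["cx"],p["fy"]*C[:,1]/C[:,2]+p["cy"]
        def cost(v):
            u,w=low(v[0],v[1]);e=[]
            for q in pts:
                m=np.hypot(u-q[0],w-q[1]).min();e.append(min(m,1.5)**2)
            return np.sum(e)
        r=minimize(cost,o["ee_pos"][:2],method="Nelder-Mead",options=dict(initial_simplex=[np.array(o["ee_pos"][:2])+d for d in([0,0],[.003,0],[0,.003])]));print("knob axis in side cam",r.x,r.fun,"tool",o["ee_pos"][:2])
        for pt in zip(*low(*r.x)): cv2.circle(c1,(int((pt[0]-a+40.5)*6),int((pt[1]-b+40.5)*6)),1,(255,0,0),-1)
        cv2.imwrite("pics/c7.png",c1[:,:,::-1])
E
python3 kfit.py
```

```text
clock: 18.9
ee_pos: [0.5433, -0.0673, 0.116]
tcp_rot: [0.259, 1.554, -0.257]
wrist_force: [0.7, -0.2, -0.8]
grip_width: 0.0106
t 18.9 grasp [ 0.5433 -0.0673  0.124 ] F [ 0.7 -0.2 -0.8] w 0.0106 jaw 1.242 x [ 0.002  0.001 -1.   ] q [-0.12  0.07 -0.09  1.41  0.    0.21]
underside z 0.07900606611720279
side knob 0.72 [ 0.541 -0.06   0.071]
side knob_nose 0.82 [ 0.572 -0.073  0.079]
[[332.0, 232.7], [333.0, 233.7], [334.0, 234.4], [335.0, 234.9], [336.0, 235.3], [337.0, 235.6], [338.0, 235.7], [339.0, 235.8], [340.0, 235.9], [341.0, 235.8], [342.0, 235.7], [343.0, 235.4], [344.0, 235.0], [345.0, 234.5], [346.0, 233.8], [347.0, 232.6], [354.0, 226.3], [355.0, 226.8], [356.0, 227.0]]
knob axis in side cam [ 0.54436476 -0.06695225] 7.380517272235757 tool [ 0.54332151 -0.06729426]
```

View pics/c7.png

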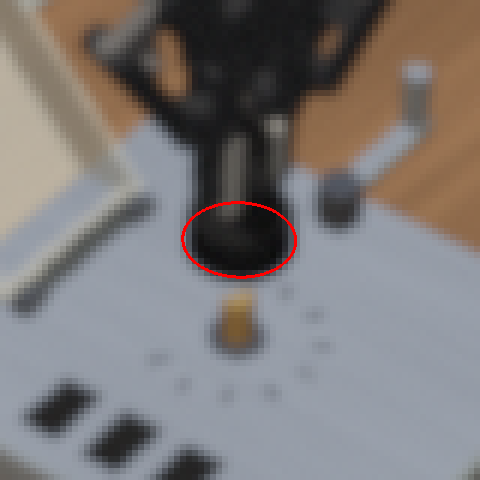

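Run:
```python
from h import *
from scipy.optimize import minimize
p=camera("side");o=observe();e=o["ee_pos"]
pts=np.array([[332.0, 232.7], [333.0, 233.7], [334.0, 234.4], [335.0, 234.9], [336.0, 235.3], [337.0, 235.6], [338.0, 235.7], [339.0, 235.8], [340.0, 235.9], [341.0, 235.8], [342.0, 235.7], [343.0, 235.4], [344.0, 235.0], [345.0, 234.5], [346.0, 233.8], [347.0, 232.6]])
t=np.linspace(0,2*np.pi,721)
def c(v,zb):
    P=np.stack([v[0]/1e3+v[2]/1e3*np.cos(t),v[1]/1e3+v[2]/1e3*np.sin(t),zb+0*t],1);C=(p["R"]@P.T).T+p["t"];u=p["fx"]*C[:,0]/C[:,2]+p["cx"];w=p["fy"]*C[:,1]/C[:,2]+p["cy"]
    return sum(np.hypot(u-q[0],w-q[1]).min()**2 for q in pts)
for zb in(.077,.079,.081):
    r=minimize(c,[543,-67,21],args=(zb,),method="Nelder-Mead",options=dict(initial_simplex=[[543,-67,21],[546,-67,21],[543,-64,21],[543,-67,19]],maxiter=400));print(zb,r.x,r.fun)
R=p["R"];print("cam right",R[0],"down",R[1]); print("tool",e)
# spindle u centre in this image
im=np.load("side_im.npy");a,b=px(p,(.542,-.064,.045));print(a,b)
g=im[b-6:b+8,a-8:a+9,0]-im[b-6:b+8,a-8:a+9,2]+17
print(np.round(g).astype(int)); print("knob u 339.6; spindle u cen",[round(float((np.clip(r-8,0,None)*np.arange(a-8,a+9)).sum()/np.clip(r-8,0,None).sum()),2) for r in g if r.max()>40])
```

```text
0.077 [543.57140299 -66.12967102  19.19934017] 0.018453514905433836
0.079 [542.17211975 -64.33329615  19.15058249] 0.01845351276954817
0.081 [540.77292309 -62.53702371  19.10192131] 0.018453512405155692
cam right [-0.76081331 -0.64894829  0.0054067 ] down [-0.44426905  0.51474256 -0.73325651]
tool [ 0.54329654 -0.0679403   0.11534077]
339 241
[[ 0  0  2  5  6  8 10 11 13 13 13 11  9  7  5  2  1]
 [ 0 -1  0  1  1  3  4  5  7  9  9  6  3  3  1  1  0]
 [ 0  0 -1  0  0  0  2  5 11 18 18  9  1  0  0 -1  0]
 [ 0  0  0 -1  0  2  9 18 29 42 40 19  3 -1 -1  0  1]
 [ 0  0  0 -1  1 10 28 46 60 71 63 30  6 -1 -1  0  1]
 [-1 -1  0  0  2 16 47 75 86 88 70 30  5 -1 -1  0 -1]
 [ 0  0 -1  0  2 17 52 85 93 87 61 22  3 -1 -1 -1 -1]
 [ 0 -1 -1 -1  2 16 51 84 89 82 52 18  2 -1 -1  0 -1]
 [-1 -1  0 -1  2 18 55 84 87 81 55 20  2 -1  0 -1 -1]
 [ 0 -1 -1 -1  3 23 60 84 86 81 60 25  3 -1 -1  0  0]
 [-1 -1 -1  0  4 25 59 82 85 79 60 27  5  0  0 -1 -1]
 [ 0 -1  0  0  3 18 47 68 72 66 47 22  5  0 -1  0 -1]
 [ 0 -1 -1  0  2 10 27 41 46 41 26 12  3  0  0 -1 -1]
 [ 0  0 -1 -1  1  3  8 14 18 15  9  4  2  0  0  0 -1]]
knob u 339.6; spindle u cen [340.11, 339.61, 339.28, 339.1, 339.02, 339.01, 339.01, 339.02, 339.04, 339.01]
```

```bash
python3 -m pendant '[[0.9,0.03,-0.001,0.001,0,0,0],[0.9,0.048,-0.001,0.001,0,0,0],[0.9,0.054,-0.001,0.001,0,0,0],[0.9,0.059,-0.001,0.001,0,0,0],[0.9,0.059,-0.001,0.001,0,0,0]]'; python3 -c "
from h import *
st()"
```

```text
clock: 20.08
ee_pos: [0.5437, -0.0686, 0.0857]
tcp_rot: [0.259, 1.554, -0.258]
wrist_force: [0.5, -0.4, -2.2]
grip_width: 0.0105
t 20.07 grasp [ 0.5437 -0.0686  0.0937] F [ 0.5 -0.4 -2.2] w 0.0105 jaw 1.241 x [ 0.001  0.001 -1.   ] q [-0.13  0.08 -0.14  1.36  0.    0.2 ]
```

```bash
python3 -m pendant '[[0.9,0.006,0,0,0,0,0],[0.9,0.012,0,0,0,0,0],[0.9,0.017,0,0,0,0,0],[0.9,0.017,0,0,0,0,0]]'; python3 -c "
from h import *
st()"; python3 -m pendant '[[0.9,0.003,0,0,0,0,0],[0.9,0.006,0,0,0,0,0],[0.9,0.006,0,0,0,0,0]]'; python3 -c "
from h import *
st()"
```

```text
clock: 20.58
ee_pos: [0.5437, -0.0686, 0.0771]
tcp_rot: [0.259, 1.554, -0.258]
wrist_force: [1.8, -1.4, -0.9]
grip_width: 0.0109
t 20.57 grasp [ 0.5437 -0.0686  0.0851] F [ 1.8 -1.4 -0.9] w 0.0109 jaw 1.241 x [ 0.001  0.001 -1.   ] q [-0.13  0.08 -0.15  1.34  0.    0.2 ]
clock: 20.95
ee_pos: [0.5437, -0.0686, 0.0744]
tcp_rot: [0.259, 1.554, -0.258]
wrist_force: [1.5, 0.0, 1.8]
grip_width: 0.0104
t 20.95 grasp [ 0.5437 -0.0686  0.0824] F [1.5 0.  1.8] w 0.0104 jaw 1.241 x [ 0.002  0.001 -1.   ] q [-0.13  0.08 -0.15  1.33  0.    0.2 ]
```

```bash
cat > f.py <<'E'
from h import *
F=[];Z=[]
for _ in range(5):
    camera("side");o=observe();F.append(o["wrist_force"]);Z.append(o["ee_pos"][2])
print("F",np.mean(F,0).round(2),"sd",np.std(F,0).round(2),"z",np.mean(Z).round(4))
E
python3 f.py; python3 -m pendant '[[0.9,0.004,0,0,0,0,0],[0.9,0.004,0,0,0,0,0]]' >/dev/null; python3 f.py;  python3 -m pendant '[[0.9,0.004,0,0,0,0,0],[0.9,0.004,0,0,0,0,0]]'>/dev/null; python3 f.py
```

```text
F [ 1.26 -0.33  1.96] sd [0.66 0.52 0.37] z 0.0745
F [ 1.16 -0.72  3.75] sd [0.63 0.54 0.43] z 0.0724
F [ 1.3  -0.33  4.97] sd [0.12 0.59 0.4 ] z 0.0704
```

```bash
python3 -m pendant '[[0.9,0.0025,0,0,0,0,0],[0.9,0.0025,0,0,0,0,0]]' >/dev/null; python3 f.py
python3 - <<'E'
from h import *
st();S=camera("side");T=camera("top");save(S,"c8.png",(270,170,430,290),4)
for p in(S,T):
  for th in("knob","knob_nose","lid_tab","latch_post"):
    for r in landmark_of(p,th)[:4]: 
      w=world(p,r["xyz"])
      if w[1]<.1: print(th,round(r["confidence"],2),np.round(w,3))
E
```

```text
F [ 1.41 -0.41  5.71] sd [0.25 0.32 0.45] z 0.0692
t 22.7 grasp [ 0.5437 -0.0686  0.0772] F [ 1.3 -0.8  5.1] w 0.0106 jaw 1.241 x [ 0.002  0.001 -1.   ] q [-0.13  0.08 -0.16  1.32  0.    0.2 ]
knob 0.6 [ 0.539 -0.064  0.026]
knob_nose 0.59 [ 0.574 -0.072  0.035]
lid_tab 0.61 [ 0.746 -0.058  0.076]
lid_tab 0.97 [ 0.747 -0.059  0.078]
lid_tab 0.39 [ 0.565 -0.208  0.067]
latch_post 0.48 [ 0.563 -0.208  0.071]
```

View pics/c8.png

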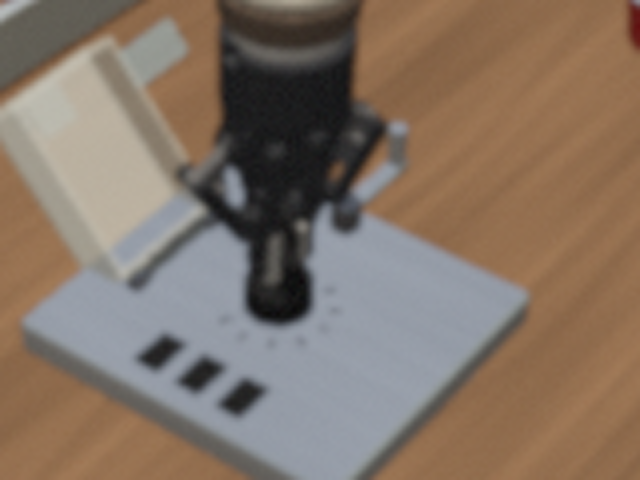

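```bash
python3 -c "
from rig import order; print(order.hand_in())"; python3 f.py
```

```text
the job is handed in; nothing more can be done
None
the job is handed in; nothing more can be done
```

The job is handed in at about 23 s of the 72 s limit. The small black knob is on the spindle, and the gripper is still holding it pressed in.

- **Latch and guard:** I swung the latch lever round to box −y and opened the guard to about 1.5 rad. It then fell back onto its stop by itself. The last picture still shows the guard lying back, with its tab at about (0.747, −0.058, 0.077), and the lever fully aside.
- **Knob fit:** The nose is turned to about −0.33 rad. The top camera put the spindle's flat at about −0.37 and the side camera at −0.29, so the nose is within 0.15 rad of both. Spring force appeared with the tool at about z 0.075, which is where a fully home knob should start pressing the spindle.
- **Press:** The knob is about 5.8 mm into the 7 mm travel. The underside comes out at about z 0.032, which fits a knob fully home and pressed that far.
- **Spring force:** It rose steadily to about 6.4 N, corrected for the knob's weight, with no sign of the hard stop.
- **Cameras disagreed:** They differed by up to 5 mm on where the spindle stands. I measured the held knob and spindle together in the side picture, then shifted slightly towards the top camera's position. The knob went on without side force.
- **Latch force:** Sideways force reached about 36 N at the wrist while I gripped the latch post. That was at the fingers and below the limits.
- **Not checked:** A final force reading after hand-in was refused. I did not measure the other objects again at the end, but the arm only passed above them.

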